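Put the comparator accessories back on their own rests

ROBOT

A 6-joint arm with a two-finger parallel gripper is mounted at the origin on a cart in front of the work surface, level with it; the furniture and walls round the work are solid. World frame = base frame: x ahead of the robot, y to its left, z up, the work surface at z = 0. Lengths are in m, angles in rad, forces in N, time in s.
With the tool pointing down it reaches from about 0.375 to 0.975 m from the base axis. Payload 3.8 kg.
Tool frame: the origin (TCP) lies at the very end of the fingers, on their centre line; the grasp point (between the pads) lies 19 mm behind it; z points along the fingers, y is the line along which they close (so a half turn about z gives the same grasp; the last joint's range is limited). The gripper opens to 85 mm and grips with 20 to 120 N. Pads are 22 mm wide; open, the fingers measure 114 mm over their backs; the gripper's body (76 mm by 85 mm) begins 54 mm behind the grasp point. The pads swing forward as they close: fully open they stand 13 mm farther back than shut.
Start: joints at [-1.323, 0.264, 1.604, -0, 1.274, -0.037], TCP at [0.19, -0.648, 0.231] pointing down, gripper open.
Joint ranges: [-2.63, 2.63], [-0.94, 2.18], [0.31, 2.57], [-1.31, 4.45], [0, 2.66], [-2.55, 2.55]. Speed limits (rad/s): [2.57, 2.57, 3.14, 3.14, 3.14, 3.14].

INTERFACE

Orientations are given as a rotation vector (axis times angle).
In Python, from workcell import read_state, read_camera, calibration, finish_job gives the robot as it stands.
- The arm moves only by the tool step_arm, never from a script. Its argument "commands" is a list of rows, each an object of numbers: "fingers": the gripper's target within -1 to 1 (shut at 1, half-way at 0, fully open at -1); "dx", "dy", "dz": the shift along the tool's x, y, z in m; "roll": the turn about the tool's z in degrees. In form: [{"fingers": .., "dx": .., "dy": .., "dz": .., "roll": ..}, ...]. A call has 1 to 8 rows; each row is the pose to reach, as a shift and turn from the pose commanded when the call began, along the tool's axes at that moment; what a row does not reach only later rows make up. A row lasts 1/8 s, in which the tool goes at most 62.5 mm and 10.7 degrees, less where a joint would pass 70% of its speed; a pose out of reach is approached as far as the arm can. A call with a gripper value outside its range is refused whole. The fingers move at their own pace and stop on an object; "squeeze" is the grip in N (left out, the last holds). Time passes only in rows, so rows that repeat a pose let the fingers close. It gives the time, the measured TCP pose, the force, the opening and the grip force at its end, in the units of the state.
- read_state(): the state, without advancing time (a new reading comes with each control period).
- read_camera(name): name is "side" or "top" or "wrist"; returns (picture, depth): 400x640x3 uint8, blue, green, red; 400x640 float32, m along the optical axis (not along the pixel's ray), 0 where there is no reading.
- calibration(name): a dict with "intrinsics" (3x3 intrinsics, pixels), "world_to_cam" (4x4, takes a point from world to camera coordinates). Camera axes: x right, y up, looking along -z (the intrinsics and any distortion apply to the point x, -y, -z); pixel columns grow to the right and rows downward; lengths in m; the calibration is good to about 2 mm. A picture is of the moment at which its call begins: read the wrist's pose just before it. calibration takes no time and is no camera call; for the wrist camera it gives the pose at the moment of the call.
- finish_job(): hands the job in; it is judged then, once.
The state is a dict: "time": time; "q": joint angles; "joint_vel": joint speeds; "joint_torque": joint torques, N m; "tool_pos": TCP position; "tcp_rot": TCP orientation; "wrist_force": force on the tool from outside, world axes, zero at the start; "torque": the same for the moment, N m; "width": opening from 0.0 (shut) to 1.0 (fully open); "grip_force": force on a finger pad.
Only numpy, scipy, OpenCV 4.12 (cv2) and the standard library are available. Lean on these libraries where they do the work, as an engineer would, in place of code of your own. Each camera call takes 0.05 s, during which the arm holds its last target. There are 200 camera calls.

TASK

The comparator's accessories have been left on each other's rests. Move each to the middle of its own rest: the setting ring on the round one, the V block on the square one, the black trigger box lengthwise on the broad rectangular one, and the thin gauge block, standing on its narrow edge as now, lengthwise on the narrow bar with rounded ends; the empty grey mat is free for parking a piece on the way. Leave the desk thermo-hygrometer where it stands.

Things in the scene. Friction and masses are not known exactly. Their poses are not given: they have to be found in the camera images.
- setting_ring: Setting ring: a plain ring lying flat, black knurled rim with bright steel faces, outside diameter 39 mm, 14 mm high, open bore. Origin at the centre of its underside, z up. About 0.13 kg; grasp across the rim in any direction.
- vee_block: Small ground steel V block, 44 mm long (x) x 32 mm wide (y) x 30 mm high, the V groove open upwards and running along x. Origin at the centre of its underside, z up. About 0.42 kg; grasp across its 32 mm width (y). It may face any way on its rest, upright.
- trigger_box: Remote trigger box: a long black plastic box with a small red button on top, 100 mm long (x) x 36 mm wide (y), body 22 mm high (25 mm with the button). Origin at the centre of its underside, z up. About 0.35 kg; grasp across its 36 mm width (y).
- gauge_block: Gauge block: a thin plain steel slab standing on its narrow long edge, 9 mm thick (x) x 35 mm long (y) x 30 mm high. Origin at the centre of its underside, z up. About 0.075 kg; grasp across its 9 mm thickness (x).
- round_rest: Round rest, a disc of 72 mm diameter: the place of the setting ring. White plastic, 8 mm thick, fixed to the bench, small flush screws; origin at the centre of the underside (bench height), so its flat top is at z = +8 mm, +z up. Rests and mat stand in a row from left to right, centres 80 to 120 mm apart sideways.
- square_rest: Square rest, 68 x 68 mm: the place of the V block. White plastic, 8 mm thick, fixed to the bench, small flush screws; origin at the centre of the underside (bench height), so its flat top is at z = +8 mm, +z up. Rests and mat stand in a row from left to right, centres 80 to 120 mm apart sideways.
- oblong_rest: Broad rectangular rest, 112 mm (x) x 52 mm (y), square-cornered: the place of the trigger box, its long side along x of the rest. White plastic, 8 mm thick, fixed to the bench, small flush screws; origin at the centre of the underside (bench height), so its flat top is at z = +8 mm, +z up. Rests and mat stand in a row from left to right, centres 80 to 120 mm apart sideways.
- bar_rest: Narrow bar-shaped rest with half-round ends, 100 mm (x) x 30 mm (y): the place of the gauge block, its 35 mm length along x of the rest. White plastic, 8 mm thick, fixed to the bench, small flush screws; origin at the centre of the underside (bench height), so its flat top is at z = +8 mm, +z up. Rests and mat stand in a row from left to right, centres 80 to 120 mm apart sideways.
- parking_mat: Empty thin grey mat, 110 mm (x) x 60 mm (y), 3 mm thick, fixed flat on the bench: a free spot for parking one piece on the way; empty at start. Origin at the centre of its underside, z up.
- hygro_a: Bystander: white desk thermo-hygrometer with a display, about 106 mm wide and 112 mm tall, standing loose to the left behind the work. Origin at the centre of its underside. Leave it alone.

How it is judged:
At the end, for the whole second after the job is handed in: Ring on round, V block on square, trigger box on broad rectangular, gauge block on narrow bar rest: each released, still, upright within 0.15 rad on the rest's top, centre within 13 mm of its centre; trigger box and gauge block lengthwise within 0.25 rad (either way round) (horizontal distance between setting_ring and round_rest below 0.013 m and z of setting_ring in the frame of round_rest between 0.005 and 0.012 m and angle between each of setting_ring, vee_block, trigger_box, gauge_block's own z axis and vertical below 0.15 rad and linear speed of each of setting_ring, vee_block, trigger_box, gauge_block below 0.02 m/s and horizontal distance between vee_block and square_rest below 0.013 m and z of vee_block in the frame of square_rest between 0.005 and 0.012 m and horizontal distance between trigger_box and oblong_rest below 0.013 m and z of trigger_box in the frame of oblong_rest between 0.005 and 0.012 m and horizontal distance between gauge_block and bar_rest below 0.013 m and z of gauge_block in the frame of bar_rest between 0.005 and 0.012 m and angle between the x axis of trigger_box and the x axis of oblong_rest, either way round below 0.25 rad and angle between the y axis of gauge_block and the x axis of bar_rest, either way round below 0.25 rad); the robot touches nothing.
It fails at once if the thermo-hygrometer is pushed more than 30 mm or knocked over (distance of hygro_a from where it was at the start of the episode above 0.03 m or angle between hygro_a's own z axis and vertical above 0.3 rad).
It also fails if it takes over 147 s, if anything falls off the work surface, if the arm or the gripper's body presses on something with over 40 N, if the wrist force passes 120 N, or if a joint passes its speed limit or range.

## Working session

There is one attempt and no reset: what is moved stays moved. The work goes in short steps, Python scripts to look and compute and a tool call to move; the robot and the scene stay as the last step left them, time stands still between calls to the robot, and variables do not carry over. Pictures are saved under pics/ and viewed, at most 14 in all, crops included, and the job is handed in when it is done.

Besides the shell and the picture viewer there is one more tool, called by a JSON object that holds its "name" and its "arguments", one argument or row to a line. step_arm: Moves the arm, as the interface text tells. Its arguments: {"type":"object","properties":{"commands":{"type":"array","items":{"type":"object","properties":{"fingers":{"type":"number"},"dx":{"type":"number"},"dy":{"type":"number"},"dz":{"type":"number"},"roll":{"type":"number"}}}},"squeeze":{"type":"number"}},"required":["commands"]}

```bash
mkdir -p pics; cat > h.py <<'E'
import numpy as np, cv2
from scipy.spatial.transform import Rotation as R
from workcell import read_state, read_camera, calibration, finish_job
def snap(n,f):
    c=calibration(n); p,d=read_camera(n); cv2.imwrite('pics/%s.png'%f,p); np.savez('pics/%s.npz'%f,d=d,K=c['intrinsics'],T=c['world_to_cam'],p=p); return p,d,c
def ray(f,u,v,z):
    m=np.load('pics/%s.npz'%f); K,T=m['K'],m['T']
    r=np.linalg.solve(K,[u,v,1]); r=np.array([r[0],-r[1],-r[2]])
    Rw=T[:3,:3].T; o=-Rw@T[:3,3]; r=Rw@r; return o+r*(z-o[2])/r[2]
E
python3 - <<'E'
from h import *
snap('top','t0'); snap('side','s0')
print(calibration('top')); s=read_state(); print(s['time'],s['tool_pos'],R.from_rotvec(s['tcp_rot']).as_matrix().round(3))
E
```

```text
{'intrinsics': array([[372.88278971,   0.        , 326.52600945],
       [  0.        , 372.88278971, 197.35638866],
       [  0.        ,   0.        ,   1.        ]]), 'world_to_cam': array([[ 1.18672248e-01, -9.92933142e-01, -8.19901147e-04,
        -8.28900008e-03],
       [ 9.69403849e-01,  1.15681325e-01,  2.16504060e-01,
        -5.50194025e-01],
       [-2.14879209e-01, -2.64878387e-02,  9.76281373e-01,
        -7.63857818e-01],
       [ 0.00000000e+00,  0.00000000e+00,  0.00000000e+00,
         1.00000000e+00]])}
0.1 [ 0.18947298 -0.64717108  0.23005805] [[ 0.96   0.281 -0.001]
 [ 0.281 -0.96   0.002]
 [ 0.    -0.002 -1.   ]]
```

View pics/t0.png

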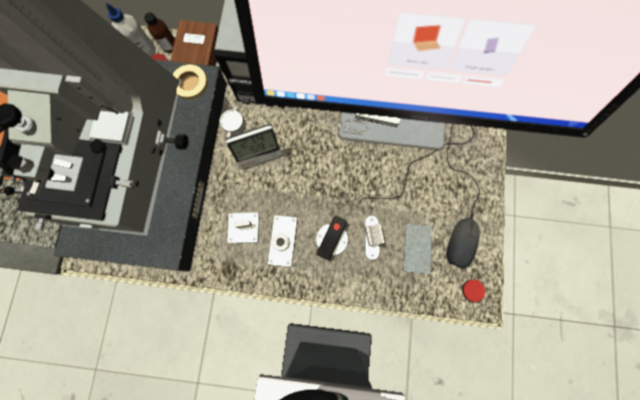

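View pics/s0.png

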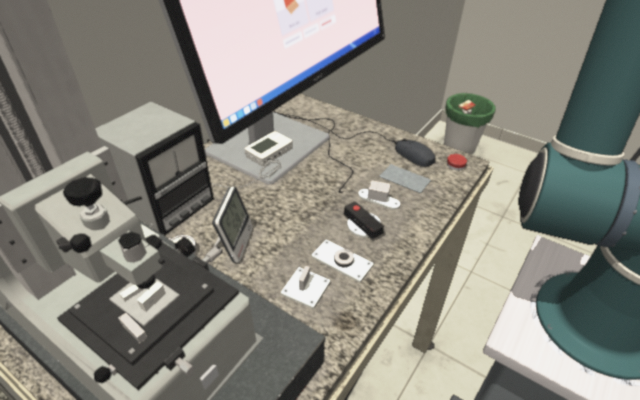

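```bash
python3 - <<'E'
from h import *
p=cv2.imread('pics/t0.png')[195:285,215:445]
cv2.imwrite('pics/t0c.png',cv2.resize(p,None,fx=3.4,fy=3.4,interpolation=cv2.INTER_CUBIC))
d=np.load('pics/t0.npz')['d']
for u,v in [(242,228),(282,241),(332,237),(373,238),(418,248),(255,150),(270,95),(600,120),(440,120)]:
    print(u,v,ray('t0',u,v,.008).round(3),d[v,u])
E
```

```text
242 228 [0.464 0.244 0.008] 0.86344963
282 241 [0.445 0.148 0.008] 0.84480965
332 237 [0.468 0.035 0.008] 0.83569187
373 238 [ 0.476 -0.059  0.008] 0.83442247
418 248 [ 0.466 -0.163  0.008] 0.85806745
255 150 [0.655 0.244 0.008] 0.85398924
270 95 [0.803 0.23  0.008] 0.68425596
600 120 [ 0.833 -0.588  0.008] 0.6447139
440 120 [ 0.786 -0.196  0.008] 0.68804735
```

View pics/t0c.png

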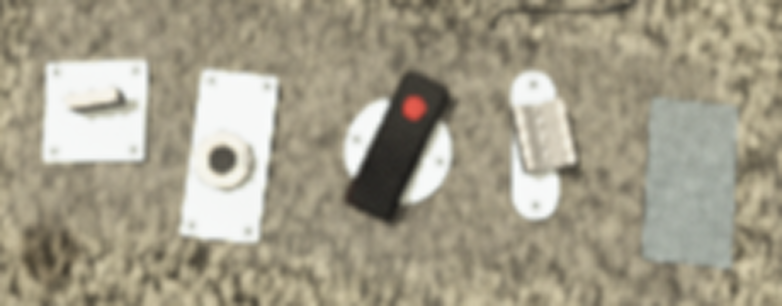

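```bash
cat >> h.py <<'E'
def go(x,y,z,tooly=None,label=''):
    """print dx,dy,dz,roll (tool frame) to TCP x,y,z with finger line at world angle tooly (rad, mod pi)"""
    s=read_state(); M=R.from_rotvec(s['tcp_rot']).as_matrix(); d=M.T@(np.array([x,y,z])-s['tool_pos'])
    r=0
    if tooly is not None:
        a=np.arctan2(M[1,1],M[0,1]); r=(tooly-a+np.pi/2)%np.pi-np.pi/2; r=-np.degrees(r)
    print(label,'dx dy dz roll',d.round(4),round(r,1),'q6',s['q'][5].round(2) if hasattr(s['q'][5],'round') else s['q'][5])
E
python3 - <<'E'
from h import *
P=lambda u,v,z=.008: ray('t0',u/3.4+215,v/3.4+195,z)[:2]
def rect(n,c,z=.008):
    q=np.array([P(*k,z) for k in c]); r=q.mean(0); a=(q[0]+q[1]-q[2]-q[3]); print(n,r.round(4),'ang',np.arctan2(a[1],a[0]).round(3),np.linalg.norm(a)/2)
rect('sq',[(47,62),(147,62),(144,161),(43,160)])
rect('obl',[(203,71),(277,77),(258,241),(181,235)])
rect('mat',[(655,99),(737,107),(726,267),(643,258)],.003)
rect('bar',[(533,70),(533,70),(535,221),(535,221)])
print('round',P(398,151))
s=read_state(); M=R.from_rotvec(s['tcp_rot']).as_matrix(); T=calibration('wrist')['world_to_cam']
print('cam in tool',M.T@(-T[:3,:3].T@T[:3,3]-s['tool_pos'])); print('view dir tool',M.T@(-T[2,:3])); print('up',M.T@T[1,:3]); print(calibration('wrist')['intrinsics'])
go(.40,.045,.36,np.pi/2-.0)
E
```

```text
sq [0.4648 0.2417] ang 0.132 0.06741316083878465
obl [0.446  0.1465] ang 0.02 0.11107614444231691
mat [ 0.4655 -0.1644] ang -0.006 0.10795199872279486
bar [ 0.4773 -0.0567] ang 0.106 0.10211882427079745
round [0.46208708 0.03407728]
cam in tool [ 0.06936167 -0.00032555 -0.1416054 ]
view dir tool [-2.73145657e-01 -4.74655272e-05  9.61972686e-01]
up [9.61972389e-01 7.73138369e-04 2.73145611e-01]
[[355.72096656   0.         323.19986503]
 [  0.         355.72096656 198.38668075]
 [  0.           0.           1.        ]]
 dx dy dz roll [ 0.3965 -0.6054 -0.1287] 16.3 q6 -0.04
```

{"name": "step_arm", "arguments": {
  "commands": [
    {"dx":0.453,"dy":-0.586,"dz":-0.01,"roll":16,"fingers":0},
    {"dx":0.453,"dy":-0.586,"dz":-0.01,"roll":16,"fingers":0},
    {"dx":0.453,"dy":-0.586,"dz":-0.01,"roll":16,"fingers":0},
    {"dx":0.453,"dy":-0.586,"dz":-0.01,"roll":16,"fingers":0},
    {"dx":0.453,"dy":-0.586,"dz":-0.01,"roll":16,"fingers":0},
    {"dx":0.453,"dy":-0.586,"dz":-0.01,"roll":16,"fingers":0},
    {"dx":0.453,"dy":-0.586,"dz":-0.01,"roll":16,"fingers":0},
    {"dx":0.453,"dy":-0.586,"dz":-0.01,"roll":16,"fingers":0}
  ]
}}

```text
time: 1.1
tool_pos: [0.3721, -0.1803, 0.2379]
tcp_rot: [3.142, 0.008, 0.001]
wrist_force: [1.6, 0.7, -0.7]
width: 0.5
grip_force: 0.0
```

{"name": "step_arm", "arguments": {
  "commands": [
    {"dx":0.09,"dy":-0.22},
    {"dx":0.09,"dy":-0.22},
    {"dx":0.09,"dy":-0.22},
    {"dx":0.09,"dy":-0.22},
    {"dx":0.09,"dy":-0.22},
    {"dx":0.09,"dy":-0.22}
  ]
}}

```text
invalid input
```

```bash
python3 - <<'E'
from h import *
s=read_state(); print(s['tool_pos'],s['width'])
p,d,c=snap('wrist','w0')
E
```

```text
[ 0.37206149 -0.18032204  0.23788955] 0.4998154223288068
```

View pics/w0.png

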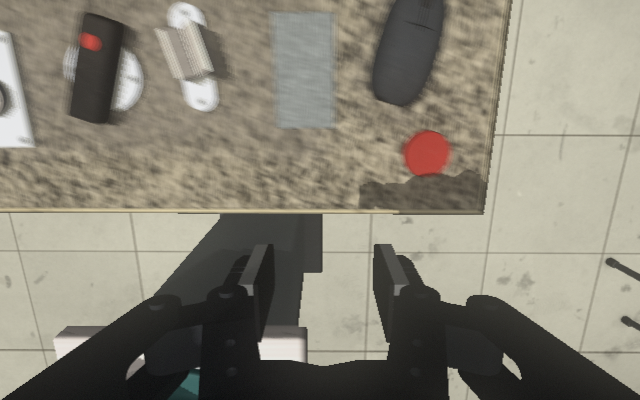

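The fingers hide the lower half; the trigger box (97,68), V block (186,50) and mat (304,70) are visible. I'll move left.

{"name": "step_arm", "arguments": {
  "commands": [
    {"fingers":0,"roll":0,"dx":0.03,"dy":-0.22,"dz":0},
    {"fingers":0,"roll":0,"dx":0.03,"dy":-0.22,"dz":0},
    {"fingers":0,"roll":0,"dx":0.03,"dy":-0.22,"dz":0},
    {"fingers":0,"roll":0,"dx":0.03,"dy":-0.22,"dz":0},
    {"fingers":0,"roll":0,"dx":0.03,"dy":-0.22,"dz":0},
    {"fingers":0,"roll":0,"dx":0.03,"dy":-0.22,"dz":0}
  ]
}}

```text
time: 1.9
tool_pos: [0.4004, 0.0373, 0.2377]
tcp_rot: [3.141, 0.01, -0.001]
wrist_force: [-0.0, -0.3, 0.4]
width: 0.5
grip_force: 0.0
```

```bash
python3 - <<'E'
from h import *
s=read_state(); print(s['tool_pos'],s['width'])
p,d,c=snap('wrist','w1')
cv2.imwrite('pics/w1c.png',cv2.resize(p[:230,60:],None,fx=1.37,fy=1.37,interpolation=cv2.INTER_CUBIC)); 
E
```

```text
[0.40044479 0.03734945 0.23767654] 0.500164382550691
```

View pics/w1.png

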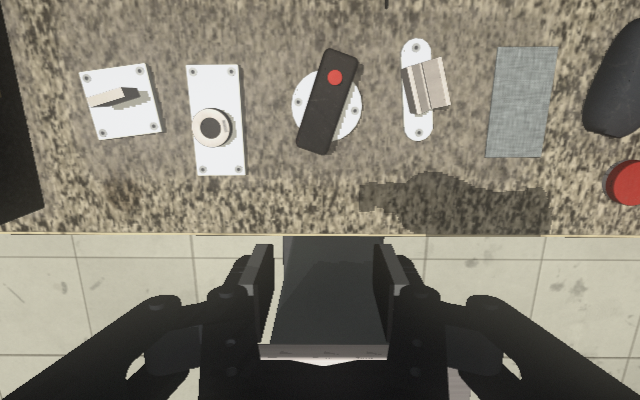

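```bash
cat >> h.py <<'E'
def world(f):
    m=np.load('pics/%s.npz'%f); K,T,d=m['K'],m['T'],m['d']
    v,u=np.mgrid[:400,:640]; c=np.stack([(u-K[0,2])/K[0,0]*d,-(v-K[1,2])/K[1,1]*d,-d],-1)
    return (c-T[:3,3])@T[:3,:3], m['p']
E
python3 - <<'E'
from h import *
W,p=world('w1'); z=W[...,2]
print('bench z',np.median(z[180:200,100:300]))
for n,(u0,u1,v0,v1),lo,hi in [('gauge',(75,160,70,130),.030,.045),('ring',(185,240,95,155),.018,.026),('box',(290,365,40,160),.024,.031),('vee',(395,455,40,125),.031,.045)]:
    m=np.zeros(z.shape,bool); m[v0:v1,u0:u1]=1; m&=(z>lo)&(z<hi)
    pts=(W[m][:,:2]*1000).astype(np.float32); r=cv2.minAreaRect(pts); print(n,len(pts),'rect',np.round(r[0],1),np.round(r[1],1),round(r[2],1),'zmed',np.median(z[m]).round(4),'mean',pts.mean(0))
    if n=='ring': print(cv2.minEnclosingCircle(pts))
hsv=cv2.cvtColor(p,cv2.COLOR_BGR2HSV)
for n,(u0,u1,v0,v1) in dict(sq=(75,165,60,145),obl=(183,248,60,180),rnd=(288,366,65,145),bar=(398,437,35,145)).items():
    m=np.zeros(z.shape,bool); m[v0:v1,u0:u1]=1; m&=(p.min(2)>185)&(hsv[...,1]<25)&(abs(z-.008)<.006)
    v,u=np.nonzero(m); pts=np.array([ray('w1',a,b,.008)[:2] for a,b in zip(u,v)]).astype(np.float32)*1000
    r=cv2.minAreaRect(pts); print(n,len(pts),np.round(r[0],1),np.round(r[1],1),round(r[2],1),np.round(cv2.minEnclosingCircle(pts)[0],1),cv2.minEnclosingCircle(pts)[1])
E
```

```text
bench z -0.0009753122369791278
gauge 460 rect [468.9 239.1] [ 9.4 35.7] 16.2 zmed 0.0367 mean [468.9305  237.91545]
ring 965 rect [440.4 149.5] [37.9 37.2] 89.7 zmed 0.0204 mean [440.2387  149.43808]
((439.76580810546875, 149.71295166015625), 19.414165496826172)
box 3325 rect [463.9  35.4] [32.9 96.7] 71.2 zmed 0.0288 mean [464.50037   35.303566]
vee 1130 rect [480.4 -59.1] [44.  32.8] 17.2 zmed 0.0358 mean [480.77213 -59.20394]
sq 3511 [463.8 241.6] [67.  66.8] 7.7 [463.9 241.6] 46.54798126220703
obl 4024 [445.  146.9] [110.8  51. ] 0.6 [445.  147.1] 60.02900695800781
rnd 1233 [462.   34.6] [70.4 56.4] 73.4 [461.3  34.8] 35.33820724487305
bar 1389 [476.2 -55.7] [98.2 29. ] 6.8 [476.3 -56.4] 49.1019401550293
```

{"name": "step_arm", "arguments": {
  "commands": [
    {"fingers":-0.3,"roll":0,"dx":0.041,"dy":-0.112,"dz":0.1},
    {"fingers":-0.3,"roll":0,"dx":0.041,"dy":-0.112,"dz":0.15},
    {"fingers":-0.3,"roll":0,"dx":0.041,"dy":-0.112,"dz":0.15},
    {"fingers":-0.3,"roll":0,"dx":0.041,"dy":-0.112,"dz":0.19},
    {"fingers":-0.3,"roll":0,"dx":0.041,"dy":-0.112,"dz":0.215},
    {"fingers":-0.3,"roll":0,"dx":0.041,"dy":-0.112,"dz":0.229},
    {"fingers":-0.3,"roll":0,"dx":0.041,"dy":-0.112,"dz":0.229},
    {"fingers":-0.3,"roll":0,"dx":0.041,"dy":-0.112,"dz":0.229}
  ],
  "squeeze": 50
}}

```text
time: 2.95
tool_pos: [0.4425, 0.1499, 0.0103]
tcp_rot: [-3.141, -0.007, -0.004]
wrist_force: [0.4, -0.3, -0.4]
width: 0.65
grip_force: 0.0
```

{"name": "step_arm", "arguments": {
  "commands": [
    {"fingers":1,"roll":0,"dx":0,"dy":0,"dz":0},
    {"fingers":1,"roll":0,"dx":0,"dy":0,"dz":0},
    {"fingers":1,"roll":0,"dx":0,"dy":0,"dz":0},
    {"fingers":1,"roll":0,"dx":0,"dy":0,"dz":0},
    {"fingers":1,"roll":0,"dx":0,"dy":0,"dz":0},
    {"fingers":1,"roll":0,"dx":0,"dy":0,"dz":-0.03},
    {"fingers":1,"roll":0,"dx":0,"dy":0,"dz":-0.08},
    {"fingers":1,"roll":0,"dx":0,"dy":0,"dz":-0.08}
  ]
}}

```text
time: 3.95
tool_pos: [0.4453, 0.1514, 0.094]
tcp_rot: [-3.139, -0.009, -0.016]
wrist_force: [0.4, 0.3, -1.4]
width: 0.415
grip_force: 50.9
```

{"name": "step_arm", "arguments": {
  "commands": [
    {"fingers":1,"roll":0,"dx":0.02,"dy":0.315,"dz":0},
    {"fingers":1,"roll":0,"dx":0.02,"dy":0.315,"dz":0},
    {"fingers":1,"roll":0,"dx":0.02,"dy":0.315,"dz":0},
    {"fingers":1,"roll":0,"dx":0.02,"dy":0.315,"dz":0},
    {"fingers":1,"roll":0,"dx":0.02,"dy":0.315,"dz":0},
    {"fingers":1,"roll":0,"dx":0.02,"dy":0.315,"dz":0},
    {"fingers":1,"roll":0,"dx":0.02,"dy":0.315,"dz":0.04},
    {"fingers":1,"roll":0,"dx":0.02,"dy":0.315,"dz":0.04}
  ]
}}

```text
time: 4.95
tool_pos: [0.4587, -0.1625, 0.0454]
tcp_rot: [-3.138, -0.009, 0.013]
wrist_force: [-0.3, 0.8, -1.6]
width: 0.413
grip_force: 51.1
```

{"name": "step_arm", "arguments": {
  "commands": [
    {"fingers":1,"roll":0,"dx":0,"dy":0,"dz":0.025},
    {"fingers":1,"roll":0,"dx":0,"dy":0,"dz":0.036},
    {"fingers":1,"roll":0,"dx":0,"dy":0,"dz":0.036},
    {"fingers":1,"roll":0,"dx":0,"dy":0,"dz":0.036}
  ]
}}

```text
time: 5.45
tool_pos: [0.4636, -0.1648, 0.0139]
tcp_rot: [3.141, 0.01, 0.002]
wrist_force: [0.1, 0.2, -1.8]
width: 0.418
grip_force: 51.1
```

{"name": "step_arm", "arguments": {
  "commands": [
    {"fingers":1,"roll":0,"dx":0,"dy":0,"dz":0.006},
    {"fingers":1,"roll":0,"dx":0,"dy":0,"dz":0.006},
    {"fingers":-0.3,"roll":0,"dx":0,"dy":0,"dz":0.006},
    {"fingers":-0.3,"roll":0,"dx":0,"dy":0,"dz":0.006},
    {"fingers":-0.3,"roll":0,"dx":0,"dy":0,"dz":-0.03},
    {"fingers":-0.3,"roll":0,"dx":0,"dy":0,"dz":-0.08},
    {"fingers":-0.3,"roll":0,"dx":0,"dy":0,"dz":-0.08},
    {"fingers":-0.3,"roll":0,"dx":0,"dy":0,"dz":-0.08}
  ]
}}

```text
time: 6.45
tool_pos: [0.4628, -0.1648, 0.0931]
tcp_rot: [3.141, 0.009, 0.001]
wrist_force: [-0.4, 0.2, -0.4]
width: 0.651
grip_force: 0.0
```

{"name": "step_arm", "arguments": {
  "commands": [
    {"fingers":-0.3,"roll":18.5,"dx":0.002,"dy":-0.2,"dz":0},
    {"fingers":-0.3,"roll":18.5,"dx":0.002,"dy":-0.2,"dz":0},
    {"fingers":-0.3,"roll":18.5,"dx":0.002,"dy":-0.2,"dz":0},
    {"fingers":-0.3,"roll":18.5,"dx":0.002,"dy":-0.2,"dz":0},
    {"fingers":-0.3,"roll":18.5,"dx":0.002,"dy":-0.2,"dz":0},
    {"fingers":-0.3,"roll":18.5,"dx":0.002,"dy":-0.2,"dz":0.04},
    {"fingers":-0.3,"roll":18.5,"dx":0.002,"dy":-0.2,"dz":0.075},
    {"fingers":-0.3,"roll":18.5,"dx":0.002,"dy":-0.2,"dz":0.082}
  ]
}}

```text
time: 7.45
tool_pos: [0.4602, 0.0341, 0.0078]
tcp_rot: [3.1, -0.498, -0.012]
wrist_force: [-0.6, 0.4, -0.1]
width: 0.649
grip_force: 0.0
```

{"name": "step_arm", "arguments": {
  "commands": [
    {"fingers":1,"roll":0,"dx":0,"dy":0,"dz":0},
    {"fingers":1,"roll":0,"dx":0,"dy":0,"dz":0},
    {"fingers":1,"roll":0,"dx":0,"dy":0,"dz":0},
    {"fingers":1,"roll":0,"dx":0,"dy":0,"dz":0},
    {"fingers":1,"roll":0,"dx":0,"dy":0,"dz":0}
  ]
}}

```text
time: 8.07
tool_pos: [0.4639, 0.0353, 0.0113]
tcp_rot: [-3.102, 0.496, -0.001]
wrist_force: [-0.9, 0.3, -3.7]
width: 0.41
grip_force: 52.2
```

{"name": "step_arm", "arguments": {
  "commands": [
    {"fingers":1,"roll":0,"dx":0,"dy":0,"dz":-0.04},
    {"fingers":1,"roll":-19,"dx":-0.053,"dy":-0.1,"dz":-0.04},
    {"fingers":1,"roll":-19,"dx":-0.053,"dy":-0.1,"dz":-0.04},
    {"fingers":1,"roll":-19,"dx":-0.053,"dy":-0.1,"dz":-0.04},
    {"fingers":1,"roll":-19,"dx":-0.053,"dy":-0.1,"dz":-0.04},
    {"fingers":1,"roll":-19,"dx":-0.053,"dy":-0.1,"dz":-0.02},
    {"fingers":1,"roll":-19,"dx":-0.053,"dy":-0.1,"dz":-0.01},
    {"fingers":1,"roll":-19,"dx":-0.053,"dy":-0.1,"dz":-0.01}
  ]
}}

```text
time: 9.07
tool_pos: [0.4436, 0.1456, 0.02]
tcp_rot: [3.141, 0.02, -0.004]
wrist_force: [-0.9, -0.4, -3.4]
width: 0.407
grip_force: 52.3
```

Fine; lower 9 mm, settle, release, rise.

{"name": "step_arm", "arguments": {
  "commands": [
    {"fingers":1,"roll":0,"dx":0.001,"dy":0,"dz":0.009},
    {"fingers":1,"roll":0,"dx":0.001,"dy":0,"dz":0.009},
    {"fingers":1,"roll":0,"dx":0.001,"dy":0,"dz":0.009},
    {"fingers":-0.3,"roll":0,"dx":0.001,"dy":0,"dz":0.009},
    {"fingers":-0.3,"roll":0,"dx":0.001,"dy":0,"dz":0.009},
    {"fingers":-0.3,"roll":0,"dx":0.001,"dy":0,"dz":0.005},
    {"fingers":-0.3,"roll":0,"dx":0.001,"dy":0,"dz":-0.06},
    {"fingers":-0.3,"roll":0,"dx":0.001,"dy":0,"dz":-0.06}
  ]
}}

```text
time: 10.07
tool_pos: [0.4502, 0.1481, 0.0862]
tcp_rot: [-3.139, -0.023, -0.016]
wrist_force: [1.0, -0.3, -0.6]
width: 0.65
grip_force: 0.0
```

{"name": "step_arm", "arguments": {
  "commands": [
    {"fingers":-0.3,"roll":0,"dx":0.013,"dy":0.312,"dz":0},
    {"fingers":-0.3,"roll":0,"dx":0.013,"dy":0.312,"dz":0},
    {"fingers":-0.3,"roll":0,"dx":0.013,"dy":0.312,"dz":0},
    {"fingers":-0.3,"roll":0,"dx":0.013,"dy":0.312,"dz":0},
    {"fingers":-0.3,"roll":0,"dx":0.013,"dy":0.312,"dz":0},
    {"fingers":-0.3,"roll":0,"dx":0.013,"dy":0.312,"dz":0},
    {"fingers":-0.3,"roll":0,"dx":0.013,"dy":0.312,"dz":0.04},
    {"fingers":-0.3,"roll":0,"dx":0.013,"dy":0.312,"dz":0.04}
  ]
}}

```text
time: 11.08
tool_pos: [0.4594, -0.1628, 0.038]
tcp_rot: [-3.138, -0.023, 0.012]
wrist_force: [-0.3, 0.2, -0.3]
width: 0.65
grip_force: 0.0
```

```bash
python3 - <<'E'
from h import *
go(.4628,-.1648,.0065)
snap('wrist','w2')
W,p=world('w2'); z=W[...,2]; m=(z>.012)&(z<.022)&(abs(W[...,0]-.463)<.04)&(abs(W[...,1]+.165)<.03); m[235:]=0
print(m.sum(),cv2.minEnclosingCircle((W[m][:,:2]*1000).astype(np.float32)))
E
```

```text
dx dy dz roll [0.0036 0.0022 0.0314] 0 q6 1.16
1853 ((463.5166931152344, -164.34634399414062), 18.756601333618164)
```

View pics/w2.png

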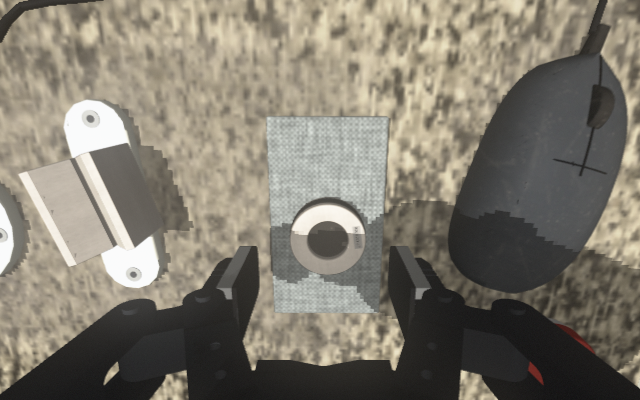

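The ring lies on the mat at pixel (328,237), between the fingers.

{"name": "step_arm", "arguments": {
  "commands": [
    {"fingers":-0.3,"roll":0,"dx":0.001,"dy":0.001,"dz":0.02},
    {"fingers":-0.3,"roll":0,"dx":0.001,"dy":0.001,"dz":0.033},
    {"fingers":-0.3,"roll":0,"dx":0.001,"dy":0.001,"dz":0.033},
    {"fingers":1,"roll":0,"dx":0.001,"dy":0.001,"dz":0.033},
    {"fingers":1,"roll":0,"dx":0.001,"dy":0.001,"dz":0.033},
    {"fingers":1,"roll":0,"dx":0.001,"dy":0.001,"dz":0.033},
    {"fingers":1,"roll":0,"dx":0.001,"dy":0.001,"dz":0.033}
  ]
}}

```text
time: 12.0
tool_pos: [0.4648, -0.166, 0.0091]
tcp_rot: [3.141, 0.022, 0.002]
wrist_force: [-1.2, 2.5, 6.7]
width: 0.41
grip_force: 50.0
```

{"name": "step_arm", "arguments": {
  "commands": [
    {"fingers":1,"roll":0,"dx":0,"dy":0,"dz":-0.06},
    {"fingers":1,"roll":0,"dx":0,"dy":0,"dz":-0.08},
    {"fingers":1,"roll":0,"dx":0.002,"dy":-0.2,"dz":-0.08},
    {"fingers":1,"roll":0,"dx":0.002,"dy":-0.2,"dz":-0.08},
    {"fingers":1,"roll":0,"dx":0.002,"dy":-0.2,"dz":-0.08},
    {"fingers":1,"roll":0,"dx":0.002,"dy":-0.2,"dz":-0.08},
    {"fingers":1,"roll":0,"dx":0.002,"dy":-0.2,"dz":-0.04},
    {"fingers":1,"roll":0,"dx":0.002,"dy":-0.2,"dz":-0.03}
  ]
}}

```text
time: 13.0
tool_pos: [0.4608, 0.0336, 0.0359]
tcp_rot: [3.141, 0.023, -0.008]
wrist_force: [-0.7, 0.4, -1.1]
width: 0.403
grip_force: 51.0
```

{"name": "step_arm", "arguments": {
  "commands": [
    {"fingers":1,"roll":0,"dx":0,"dy":0,"dz":0.015},
    {"fingers":1,"roll":0,"dx":0,"dy":0,"dz":0.02},
    {"fingers":1,"roll":0,"dx":0,"dy":0,"dz":0.02}
  ]
}}

```text
time: 13.38
tool_pos: [0.4634, 0.0336, 0.018]
tcp_rot: [3.141, 0.021, -0.0]
wrist_force: [0.2, -0.1, -0.9]
width: 0.407
grip_force: 51.0
```

{"name": "step_arm", "arguments": {
  "commands": [
    {"fingers":1,"roll":0,"dx":0,"dy":0,"dz":0.004},
    {"fingers":1,"roll":0,"dx":0,"dy":0,"dz":0.004},
    {"fingers":-0.3,"roll":0,"dx":0,"dy":0,"dz":0.004},
    {"fingers":-0.3,"roll":0,"dx":0,"dy":0,"dz":0.004},
    {"fingers":-0.3,"roll":0,"dx":0,"dy":0,"dz":0.001},
    {"fingers":-0.3,"roll":0,"dx":0,"dy":0,"dz":-0.05},
    {"fingers":-0.3,"roll":0,"dx":0,"dy":0,"dz":-0.1},
    {"fingers":-0.3,"roll":0,"dx":0,"dy":0,"dz":-0.1}
  ]
}}

```text
time: 14.38
tool_pos: [0.4675, 0.0342, 0.1232]
tcp_rot: [-3.141, -0.023, -0.017]
wrist_force: [-0.6, 0.5, 0.5]
width: 0.652
grip_force: 0.0
```

```bash
python3 - <<'E'
from h import *
W,p=world('t0')
for y0 in np.arange(.26,.5,.03):
    m=(W[...,1]>y0)&(W[...,1]<y0+.03)&(W[...,0]>.36)&(W[...,0]<.56)&(W[...,2]<.6); print(y0.round(2),m.sum(),np.percentile(W[m][:,2],[50,99]).round(3) if m.sum() else '')
go(.469,.2385,.1,np.radians(16.2))
E
```

```text
0.26 1055 [0.   0.01]
0.29 1094 [0.    0.004]
0.32 2294 [0.02 0.08]
0.35 1297 [0.079 0.082]
0.38 1367 [0.079 0.23 ]
0.41 4281 [0.16  0.232]
0.44 2348 [0.231 0.26 ]
0.47 4215 [0.294 0.385]
 dx dy dz roll [ 0.0042 -0.2043  0.0233] 74.6 q6 1.58
```

{"name": "step_arm", "arguments": {
  "commands": [
    {"fingers":0.2,"roll":-105,"dx":0.008,"dy":-0.205,"dz":0},
    {"fingers":0.2,"roll":-105,"dx":0.008,"dy":-0.205,"dz":0},
    {"fingers":0.2,"roll":-105,"dx":0.008,"dy":-0.205,"dz":0},
    {"fingers":0.2,"roll":-105,"dx":0.008,"dy":-0.205,"dz":0},
    {"fingers":0.2,"roll":-105,"dx":0.008,"dy":-0.205,"dz":0},
    {"fingers":0.2,"roll":-105,"dx":0.008,"dy":-0.205,"dz":0},
    {"fingers":0.2,"roll":-105,"dx":0.008,"dy":-0.205,"dz":0},
    {"fingers":0.2,"roll":-105,"dx":0.008,"dy":-0.205,"dz":0}
  ]
}}

```text
time: 15.38
tool_pos: [0.4674, 0.2388, 0.1167]
tcp_rot: [-2.276, -2.165, 0.003]
wrist_force: [0.7, 0.5, -1.0]
width: 0.403
grip_force: 0.0
```

```bash
python3 - <<'E'
from h import *
go(.469,.2385,.015,np.radians(16.2))
E
```

```text
dx dy dz roll [-0.0002  0.0019  0.1017] -19.1 q6 0.48
```

{"name": "step_arm", "arguments": {
  "commands": [
    {"fingers":0.2,"roll":-19,"dx":0,"dy":0.001,"dz":0},
    {"fingers":0.2,"roll":-19,"dx":0,"dy":0.001,"dz":0},
    {"fingers":0.2,"roll":-19,"dx":0,"dy":0.001,"dz":0},
    {"fingers":0.2,"roll":-19,"dx":0,"dy":0.001,"dz":0},
    {"fingers":0.2,"roll":-19,"dx":0,"dy":0.001,"dz":0.045},
    {"fingers":0.2,"roll":-19,"dx":0,"dy":0.001,"dz":0.08},
    {"fingers":0.2,"roll":-19,"dx":0,"dy":0.001,"dz":0.098},
    {"fingers":0.2,"roll":-19,"dx":0,"dy":0.001,"dz":0.098}
  ]
}}

```text
time: 16.38
tool_pos: [0.4681, 0.2385, 0.0187]
tcp_rot: [-1.896, -2.503, 0.004]
wrist_force: [0.5, -0.5, 0.6]
width: 0.402
grip_force: 0.0
```

```bash
python3 - <<'E'
from h import *
go(.469,.2385,.015,np.radians(16.2))
print(read_state()['tool_pos'])
snap('wrist','w3')
E
```

```text
dx dy dz roll [-0.0003  0.0009  0.0037] -0.5 q6 0.15
[0.46810223 0.2385177  0.01869175]
```

View pics/w3.png

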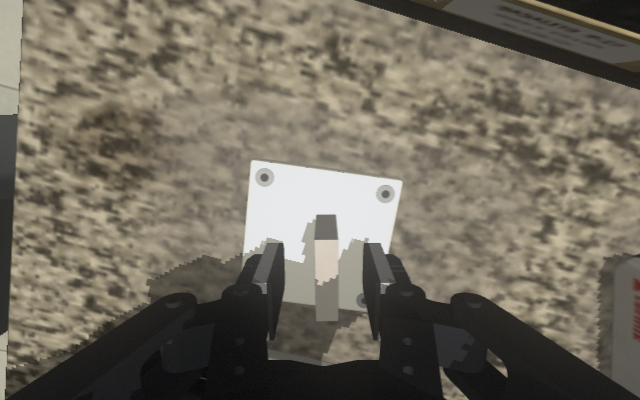

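The gauge block (326,270) is square between the pads. Close and lift.

{"name": "step_arm", "arguments": {
  "commands": [
    {"fingers":1,"roll":0,"dx":0,"dy":0,"dz":0},
    {"fingers":1,"roll":0,"dx":0,"dy":0,"dz":0},
    {"fingers":1,"roll":0,"dx":0,"dy":0,"dz":0},
    {"fingers":1,"roll":0,"dx":0,"dy":0,"dz":0},
    {"fingers":1,"roll":0,"dx":0,"dy":0,"dz":0},
    {"fingers":1,"roll":0,"dx":0,"dy":0,"dz":0}
  ]
}}

```text
time: 17.18
tool_pos: [0.4708, 0.2398, 0.0217]
tcp_rot: [1.895, 2.504, 0.005]
wrist_force: [1.3, -0.5, 7.3]
width: 0.091
grip_force: 51.2
```

{"name": "step_arm", "arguments": {
  "commands": [
    {"fingers":1,"roll":0,"dx":0,"dy":0,"dz":-0.06},
    {"fingers":1,"roll":99,"dx":-0.387,"dy":-0.115,"dz":-0.08},
    {"fingers":1,"roll":99,"dx":-0.387,"dy":-0.115,"dz":-0.08},
    {"fingers":1,"roll":99,"dx":-0.387,"dy":-0.115,"dz":-0.08},
    {"fingers":1,"roll":99,"dx":-0.387,"dy":-0.115,"dz":-0.08},
    {"fingers":1,"roll":99,"dx":-0.387,"dy":-0.115,"dz":-0.08},
    {"fingers":1,"roll":99,"dx":-0.387,"dy":-0.115,"dz":-0.08},
    {"fingers":1,"roll":99,"dx":-0.387,"dy":-0.115,"dz":-0.08}
  ]
}}

```text
time: 18.18
tool_pos: [0.4635, -0.1677, 0.1005]
tcp_rot: [3.033, 0.814, 0.001]
wrist_force: [-0.7, 0.5, -0.4]
width: 0.088
grip_force: 50.3
```

```bash
python3 - <<'E'
from h import *
go(.4655,-.164,.0167,np.radians(96.8))
E
```

```text
dx dy dz roll [ 0.0036 -0.0023  0.0838] 23.2 q6 0.65
```

{"name": "step_arm", "arguments": {
  "commands": [
    {"fingers":1,"roll":23,"dx":0.002,"dy":-0.001,"dz":0.02},
    {"fingers":1,"roll":23,"dx":0.002,"dy":-0.001,"dz":0.05},
    {"fingers":1,"roll":23,"dx":0.002,"dy":-0.001,"dz":0.07},
    {"fingers":1,"roll":23,"dx":0.002,"dy":-0.001,"dz":0.078},
    {"fingers":1,"roll":23,"dx":0.002,"dy":-0.001,"dz":0.078},
    {"fingers":1,"roll":23,"dx":0.002,"dy":-0.001,"dz":0.078}
  ]
}}

```text
time: 18.92
tool_pos: [0.4658, -0.163, 0.023]
tcp_rot: [3.134, 0.208, 0.002]
wrist_force: [-0.2, 0.4, -1.5]
width: 0.089
grip_force: 50.3
```

{"name": "step_arm", "arguments": {
  "commands": [
    {"fingers":1,"roll":0,"dx":0,"dy":0,"dz":0.006},
    {"fingers":1,"roll":0,"dx":0,"dy":0,"dz":0.0065},
    {"fingers":1,"roll":0,"dx":0,"dy":0,"dz":0.0065}
  ]
}}

```text
time: 19.3
tool_pos: [0.4664, -0.1633, 0.0168]
tcp_rot: [3.133, 0.207, 0.004]
wrist_force: [-0.3, 0.1, 4.9]
width: 0.092
grip_force: 51.1
```

{"name": "step_arm", "arguments": {
  "commands": [
    {"fingers":0.2,"roll":0,"dx":0,"dy":0,"dz":0},
    {"fingers":0.2,"roll":0,"dx":0,"dy":0,"dz":0},
    {"fingers":0.2,"roll":0,"dx":0,"dy":0,"dz":0},
    {"fingers":0.2,"roll":0,"dx":0,"dy":0,"dz":-0.04},
    {"fingers":0.2,"roll":0,"dx":0,"dy":0,"dz":-0.08},
    {"fingers":-0.3,"roll":0,"dx":0,"dy":0,"dz":-0.08},
    {"fingers":-0.3,"roll":0,"dx":0,"dy":0,"dz":-0.08}
  ]
}}

```text
time: 20.18
tool_pos: [0.4645, -0.1626, 0.095]
tcp_rot: [-3.134, -0.207, 0.001]
wrist_force: [0.1, -0.5, -0.6]
width: 0.65
grip_force: 0.0
```

```bash
python3 - <<'E'
from h import *
snap('wrist','w4')
go(.4804,-.0591,.015,np.radians(107.2))
W,p=world('w4'); z=W[...,2]
for n,x,y,lo,hi in [('vee',.48,-.059,.031,.045),('gauge',.466,-.163,.027,.038)]:
    m=(z>lo)&(z<hi)&(abs(W[...,0]-x)<.04)&(abs(W[...,1]-y)<.04)
    r=cv2.minAreaRect((W[m][:,:2]*1000).astype(np.float32)); print(n,m.sum(),r,z[m].mean())
E
```

```text
dx dy dz roll [ 0.0301 -0.1     0.0794] -9.6 q6 1.05
vee 2897 ((480.6614685058594, -58.83932876586914), (44.08244323730469, 33.57052230834961), 17.096534729003906) 0.035115169005210896
gauge 850 ((466.94921875, -162.97085571289062), (35.47773742675781, 8.649404525756836), 7.520320415496826) 0.03196361450069016
```

View pics/w4.png

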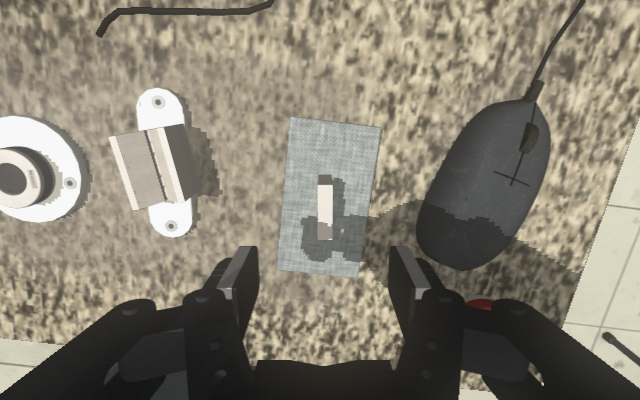

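{"name": "step_arm", "arguments": {
  "commands": [
    {"fingers":-0.3,"roll":-9.5,"dx":0.029,"dy":-0.1,"dz":0},
    {"fingers":-0.3,"roll":-9.5,"dx":0.029,"dy":-0.1,"dz":0},
    {"fingers":-0.3,"roll":-9.5,"dx":0.029,"dy":-0.1,"dz":0},
    {"fingers":-0.3,"roll":-9.5,"dx":0.029,"dy":-0.1,"dz":0},
    {"fingers":-0.3,"roll":-9.5,"dx":0.029,"dy":-0.1,"dz":0.04},
    {"fingers":-0.3,"roll":-9.5,"dx":0.029,"dy":-0.1,"dz":0.07},
    {"fingers":-0.3,"roll":-9.5,"dx":0.029,"dy":-0.1,"dz":0.08},
    {"fingers":-0.3,"roll":-9.5,"dx":0.029,"dy":-0.1,"dz":0.08}
  ]
}}

```text
time: 21.22
tool_pos: [0.4798, -0.0604, 0.0149]
tcp_rot: [-3.107, -0.464, 0.003]
wrist_force: [-0.7, -1.8, 0.6]
width: 0.651
grip_force: 0.0
```

{"name": "step_arm", "arguments": {
  "commands": [
    {"fingers":1,"roll":0,"dx":0,"dy":0,"dz":0},
    {"fingers":1,"roll":0,"dx":0,"dy":0,"dz":0},
    {"fingers":1,"roll":0,"dx":0,"dy":0,"dz":0},
    {"fingers":1,"roll":0,"dx":0,"dy":0,"dz":0},
    {"fingers":1,"roll":0,"dx":0,"dy":0,"dz":0}
  ],
  "squeeze": 60
}}

```text
time: 21.85
tool_pos: [0.4821, -0.0601, 0.0171]
tcp_rot: [3.106, 0.466, 0.004]
wrist_force: [-0.2, -0.2, 6.1]
width: 0.359
grip_force: 60.8
```

{"name": "step_arm", "arguments": {
  "commands": [
    {"fingers":1,"roll":0,"dx":0,"dy":0,"dz":-0.06},
    {"fingers":1,"roll":0,"dx":0,"dy":0,"dz":-0.08},
    {"fingers":1,"roll":9,"dx":0.073,"dy":-0.294,"dz":-0.08},
    {"fingers":1,"roll":9,"dx":0.073,"dy":-0.294,"dz":-0.08},
    {"fingers":1,"roll":9,"dx":0.073,"dy":-0.294,"dz":-0.08},
    {"fingers":1,"roll":9,"dx":0.073,"dy":-0.294,"dz":-0.08},
    {"fingers":1,"roll":9,"dx":0.073,"dy":-0.294,"dz":-0.08},
    {"fingers":1,"roll":9,"dx":0.073,"dy":-0.294,"dz":-0.08}
  ]
}}

```text
time: 22.85
tool_pos: [0.4632, 0.2462, 0.0953]
tcp_rot: [-3.132, -0.229, -0.0]
wrist_force: [0.3, -1.0, -3.2]
width: 0.36
grip_force: 62.0
```

{"name": "step_arm", "arguments": {
  "commands": [
    {"fingers":1,"roll":0,"dx":0,"dy":0,"dz":0},
    {"fingers":1,"roll":0,"dx":0,"dy":0,"dz":0.04},
    {"fingers":1,"roll":0,"dx":0,"dy":0,"dz":0.06},
    {"fingers":1,"roll":0,"dx":0,"dy":0,"dz":0.07},
    {"fingers":1,"roll":0,"dx":0,"dy":0,"dz":0.07},
    {"fingers":1,"roll":0,"dx":0,"dy":0,"dz":0.07}
  ]
}}

```text
time: 23.6
tool_pos: [0.4652, 0.2426, 0.0266]
tcp_rot: [-3.133, -0.22, -0.003]
wrist_force: [-0.4, -0.4, -4.2]
width: 0.356
grip_force: 61.9
```

Lower the last 9.5 mm, release, rise.

{"name": "step_arm", "arguments": {
  "commands": [
    {"fingers":1,"roll":0,"dx":0,"dy":0.001,"dz":0.008},
    {"fingers":1,"roll":0,"dx":0,"dy":0.001,"dz":0.0095},
    {"fingers":1,"roll":0,"dx":0,"dy":0.001,"dz":0.0095},
    {"fingers":-0.3,"roll":0,"dx":0,"dy":0.001,"dz":0.0095},
    {"fingers":-0.3,"roll":0,"dx":0,"dy":0.001,"dz":0.0095},
    {"fingers":-0.3,"roll":0,"dx":0,"dy":0.001,"dz":0.0095},
    {"fingers":-0.3,"roll":0,"dx":0,"dy":0.001,"dz":-0.04},
    {"fingers":-0.3,"roll":0,"dx":0,"dy":0.001,"dz":-0.07}
  ]
}}

```text
time: 24.6
tool_pos: [0.4648, 0.242, 0.0971]
tcp_rot: [-3.133, -0.221, -0.002]
wrist_force: [0.3, -0.4, -0.1]
width: 0.65
grip_force: 0.0
```

```bash
python3 - <<'E'
from h import *
go(.467,-.163,.09,np.radians(97.2))
E
```

```text
dx dy dz roll [-0.0547  0.4014  0.0069] 0.9 q6 1.86
```

{"name": "step_arm", "arguments": {
  "commands": [
    {"fingers":-0.1,"roll":1,"dx":-0.055,"dy":0.401,"dz":0},
    {"fingers":-0.1,"roll":1,"dx":-0.055,"dy":0.401,"dz":0},
    {"fingers":-0.1,"roll":1,"dx":-0.055,"dy":0.401,"dz":0},
    {"fingers":-0.1,"roll":1,"dx":-0.055,"dy":0.401,"dz":0},
    {"fingers":-0.1,"roll":1,"dx":-0.055,"dy":0.401,"dz":0},
    {"fingers":0.2,"roll":1,"dx":-0.055,"dy":0.401,"dz":0},
    {"fingers":0.2,"roll":1,"dx":-0.055,"dy":0.401,"dz":0},
    {"fingers":0.2,"roll":1,"dx":-0.055,"dy":0.401,"dz":0}
  ]
}}

```text
time: 25.6
tool_pos: [0.466, -0.1651, 0.0956]
tcp_rot: [3.136, 0.187, 0.001]
wrist_force: [-0.4, 0.4, -0.3]
width: 0.395
grip_force: 0.0
```

{"name": "step_arm", "arguments": {
  "commands": [
    {"fingers":0.2,"roll":0,"dx":0,"dy":0,"dz":0},
    {"fingers":0.2,"roll":0,"dx":0,"dy":0,"dz":0.03},
    {"fingers":0.2,"roll":0,"dx":0,"dy":0,"dz":0.03}
  ]
}}

```text
time: 25.98
tool_pos: [0.4637, -0.1607, 0.0634]
tcp_rot: [-3.133, -0.196, 0.008]
wrist_force: [-1.0, -0.9, -0.2]
width: 0.4
grip_force: 0.0
```

```bash
python3 - <<'E'
from h import *
go(.467,-.163,.0165,np.radians(97.2))
E
```

```text
dx dy dz roll [0.0032 0.0028 0.0469] -0.0 q6 1.06
```

{"name": "step_arm", "arguments": {
  "commands": [
    {"fingers":0.2,"roll":0,"dx":0.001,"dy":0,"dz":0.03},
    {"fingers":0.2,"roll":0,"dx":0.001,"dy":0,"dz":0.048},
    {"fingers":0.2,"roll":0,"dx":0.001,"dy":0,"dz":0.048},
    {"fingers":0.2,"roll":0,"dx":0.001,"dy":0,"dz":0.048},
    {"fingers":1,"roll":0,"dx":0.001,"dy":0,"dz":0.048},
    {"fingers":1,"roll":0,"dx":0.001,"dy":0,"dz":0.048},
    {"fingers":1,"roll":0,"dx":0.001,"dy":0,"dz":0.048},
    {"fingers":1,"roll":0,"dx":0.001,"dy":0,"dz":0.048}
  ],
  "squeeze": 50
}}

```text
time: 26.98
tool_pos: [0.4681, -0.1633, 0.0189]
tcp_rot: [3.135, 0.193, 0.003]
wrist_force: [-0.3, 1.0, 6.5]
width: 0.089
grip_force: 51.0
```

```bash
python3 - <<'E'
from h import *
s=read_state(); t=s['tool_pos']; print(t,s['width'],s['grip_force'])
go(.4763-.467+t[0],-.056,t[2]+.005,np.radians(96.8))
E
```

```text
[ 0.46814342 -0.16331861  0.01887228] 0.08853555415050712 50.9999942779541
 dx dy dz roll [ 0.0224 -0.1054 -0.005 ] 0.2 q6 1.06
```

{"name": "step_arm", "arguments": {
  "commands": [
    {"fingers":1,"roll":0,"dx":0,"dy":0,"dz":-0.04},
    {"fingers":1,"roll":0,"dx":0.022,"dy":-0.105,"dz":-0.05},
    {"fingers":1,"roll":0,"dx":0.022,"dy":-0.105,"dz":-0.05},
    {"fingers":1,"roll":0,"dx":0.022,"dy":-0.105,"dz":-0.05},
    {"fingers":1,"roll":0,"dx":0.022,"dy":-0.105,"dz":-0.05},
    {"fingers":1,"roll":0,"dx":0.022,"dy":-0.105,"dz":-0.02},
    {"fingers":1,"roll":0,"dx":0.022,"dy":-0.105,"dz":-0.012},
    {"fingers":1,"roll":0,"dx":0.022,"dy":-0.105,"dz":-0.012}
  ]
}}

```text
time: 27.98
tool_pos: [0.4749, -0.0567, 0.0287]
tcp_rot: [-3.135, -0.191, 0.004]
wrist_force: [1.2, -0.3, 0.1]
width: 0.087
grip_force: 50.1
```

{"name": "step_arm", "arguments": {
  "commands": [
    {"fingers":1,"roll":0,"dx":0,"dy":0,"dz":0},
    {"fingers":1,"roll":0,"dx":0,"dy":0,"dz":0.006},
    {"fingers":1,"roll":0,"dx":0,"dy":0,"dz":0.006},
    {"fingers":1,"roll":0,"dx":0,"dy":0,"dz":0.006}
  ]
}}

```text
time: 28.48
tool_pos: [0.4763, -0.0561, 0.0239]
tcp_rot: [3.135, 0.194, 0.001]
wrist_force: [1.2, 0.1, 0.3]
width: 0.09
grip_force: 50.2
```

{"name": "step_arm", "arguments": {
  "commands": [
    {"fingers":1,"roll":0,"dx":0,"dy":0,"dz":0.001},
    {"fingers":1,"roll":0,"dx":0,"dy":0,"dz":0.001},
    {"fingers":0.2,"roll":0,"dx":0,"dy":0,"dz":0.001},
    {"fingers":0.2,"roll":0,"dx":0,"dy":0,"dz":0.001},
    {"fingers":0.2,"roll":0,"dx":0,"dy":0,"dz":0.001},
    {"fingers":0.2,"roll":0,"dx":0,"dy":0,"dz":-0.04},
    {"fingers":0.2,"roll":0,"dx":0,"dy":0,"dz":-0.09},
    {"fingers":0.2,"roll":0,"dx":0,"dy":0,"dz":-0.09}
  ]
}}

```text
time: 29.48
tool_pos: [0.4798, -0.0567, 0.118]
tcp_rot: [3.134, 0.193, 0.014]
wrist_force: [1.2, 0.1, -0.2]
width: 0.398
grip_force: 0.0
```

```bash
python3 - <<'E'
from h import *
go(.40,.05,.24,np.pi/2)
E
```

```text
dx dy dz roll [-0.065  -0.1153 -0.1229] 7.1 q6 1.28
```

{"name": "step_arm", "arguments": {
  "commands": [
    {"fingers":0.2,"roll":7,"dx":-0.065,"dy":-0.115,"dz":-0.125},
    {"fingers":0.2,"roll":7,"dx":-0.065,"dy":-0.115,"dz":-0.125},
    {"fingers":0.2,"roll":7,"dx":-0.065,"dy":-0.115,"dz":-0.125},
    {"fingers":0.2,"roll":7,"dx":-0.065,"dy":-0.115,"dz":-0.125},
    {"fingers":0.2,"roll":7,"dx":-0.065,"dy":-0.115,"dz":-0.125},
    {"fingers":0.2,"roll":7,"dx":-0.065,"dy":-0.115,"dz":-0.125}
  ]
}}

```text
time: 30.22
tool_pos: [0.3965, 0.0495, 0.2365]
tcp_rot: [3.141, 0.0, -0.006]
wrist_force: [0.4, -0.7, -0.4]
width: 0.399
grip_force: 0.0
```

```bash
python3 - <<'E'
from h import *
snap('wrist','w5'); W,p=world('w5'); z=W[...,2]
for n,x,y,lo,hi in [('vee',.464,.2416,.031,.045),('gauge',.4763,-.056,.032,.045),('ring',.4615,.0346,.018,.026),('box',.445,.147,.024,.031)]:
    m=(z>lo)&(z<hi)&(abs(W[...,0]-x)<.065)&(abs(W[...,1]-y)<.04); m[235:]=0
    r=cv2.minAreaRect((W[m][:,:2]*1000).astype(np.float32)); print(n,m.sum(),np.round(r[0],1),np.round(r[1],1),r[2],'target',x,y)
E
```

```text
vee 1164 [464.1 241.5] [43.8 33.6] 7.738442897796631 target 0.464 0.2416
gauge 461 [475.  -56.1] [34.9  9.8] 8.114789009094238 target 0.4763 -0.056
ring 1010 [459.   34.3] [36.8 37. ] 0.6114465594291687 target 0.4615 0.0346
box 3260 [446.5 146.5] [33.2 95.3] 89.83531951904297 target 0.445 0.147
```

View pics/w5.png

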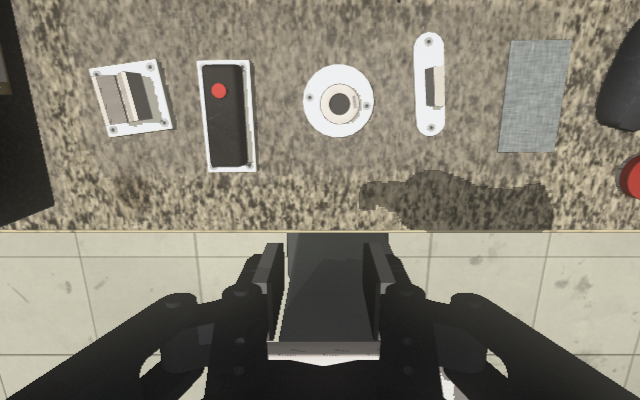

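All four pieces sit centred on their own rests: V block (132,97), box (225,115), ring (340,103), gauge block (433,87).

```bash
python3 -c "
from workcell import finish_job
print(finish_job())"
```

```text
the job is handed in; nothing more can be done
None
```

All four accessories now stand on their own rests, each measured within about 3 mm of the rest's centre in the last wrist picture. The thermo-hygrometer was not touched, and the job was handed in at about 30 s; no verdict came back.

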